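# Push the tape roll past the stone and the block into its stall

### The job

Put the roll of masking tape away in its low three-sided plywood stall at the right end of the bench by pushing it flat along the bench: in through the open side, home against the back wall. Steer it round the grey dressing stone and the red-brown wooden block, which neither the roll nor the robot may touch, and never lift or tip the roll. Let go of it there.

Things in the scene. Friction and masses are not known exactly. Their poses are not given: they have to be found in the camera images.
- tape_roll: Roll of masking tape, cream, lying flat on the bench near its front edge, to the left of the middle (another roll far back at the end of the bench, out of reach, is not meant): a ring 84 mm across and 18 mm high with a hole of about 45 mm (as little as 32 mm clear), loose, about 0.1 kg; it slides with friction and stops at once when no longer pushed. Origin at the centre of its underside; z up; its yaw is of no account.
- tape_stall: Low plywood stall fixed to the bench beside the right-hand end of the green tub: a back wall and two cheeks, 10 mm thick and 30 mm high, no floor, no top, the side towards the robot open. Clear width 108 mm, clear depth 80 mm. Origin at bench height on the inner face of the back wall, in the middle of the width; its x points from the open side to the back wall, so the mouth lies at x = -80 mm and a roll that touches the back wall has its centre at x = -42 mm; y across; z up.
- dressing_stone: Pale grey dressing stone (a small oblong stone), fixed to the bench in front of the green tub, between roll and stall: 82 mm (its x, roughly along the bench) by 46 mm (its y), 23 mm high. Origin at the centre of its underside. It and the block change places between starts. Between them and the bench's front edge (which runs straight at world x = 0.36 m; the bench's right end is at world y = -0.32 m) a lane at least 165 mm wide is free.
- red_block: Plain dark red-brown hardwood block, fixed to the bench in front of the green tub, between roll and stall: 92 mm (its x, roughly along the bench) by 62 mm (its y), 55 mm high. Origin at the centre of its underside.
Mind the look-alikes: they are no part of the job. Leave any black look-alike of the tape_roll alone.

How it is judged:
By the outcome, as a careful person would: the job done as asked, in the order asked, and still so for the second after the job is handed in, with the robot touching nothing.
It also fails if it takes over 61 s, if anything falls off the work surface, if the arm or the gripper's body presses on something with over 40 N, if the wrist force passes 120 N, or if a joint passes its speed limit or range.

### The arm

A 6-joint arm with a two-finger parallel gripper is mounted at the origin on a cart in front of the work surface, level with it; the furniture and walls round the work are solid. World frame = base frame: x ahead of the robot, y to its left, z up, the work surface at z = 0. Lengths are in m, angles in rad, forces in N, time in s.
With the tool pointing down it reaches from about 0.35 to 0.8 m from the base axis. Payload 7.3 kg.
Tool frame: the origin (TCP) lies between the finger pads; the fingertips stand 17 mm ahead of it and the grasp point (between the pads) lies 2 mm behind it (tips_ahead is the distance from the TCP to the fingertips, in m); z points along the fingers, y is the line along which they close (so a half turn about z gives the same grasp; the last joint's range is limited). The gripper opens to 85 mm and grips with 20 to 120 N. Pads are 22 mm wide; open, the fingers measure 114 mm over their backs; the gripper's body (76 mm by 85 mm) begins 54 mm behind the grasp point. The pads swing forward as they close: fully open they stand 13 mm farther back than shut.
Start: joints at [-1.431, 0.342, 1.524, -0, 1.275, -0.146], TCP at [0.148, -0.504, 0.248] pointing down, gripper open.
Joint ranges: [-2.53, 2.53], [-0.77, 2.02], [0.04, 2.7], [-1, 4.14], [0.28, 2.66], [-3.11, 3.11]. Speed limits (rad/s): [2.57, 2.57, 3.14, 3.14, 3.14, 3.14].

### API

Orientations are given as a 3x3 rotation matrix whose columns are the frame's x, y, z axes.
In Python, from cell import read_state, get_image, camera_info, sign_off, find_in, regions_of, place_of, tips_ahead gives the robot as it stands. The module is installed in compiled form; this text tells all that it offers.
- The arm moves only by the shell command python3 -m inch 'ROWS' [FORCE]. ROWS is JSON, a list of rows, each a list of 7 numbers: the opening, from 0 (shut) to 1 (fully open), then the shift along the tool's x, y, z in units of 40 mm (1.0 is 40 mm), then the turn, a rotation vector about the tool's x, y, z in units of 6 degrees (1.0 is 6 degrees). In form: [[fingers, tx, ty, tz, wx, wy, wz], ...]. A call has 1 to 5 rows; each row shifts and turns the commanded pose from where the row before left it, along the tool's axes as they then stand; what a row does not reach is not made up. A row lasts 1/10 s, in which the tool goes at most 50 mm and 8.59 degrees, less where a joint would pass 70% of its speed; a pose out of reach is approached as far as the arm can. A call is refused whole if a number of a shift passes 1 or a number of a turn 1, either way. A call with a gripper value outside its range is refused whole. The fingers move at their own pace and stop on an object; FORCE is the grip in N (left out, the last holds). Time passes only in rows, so rows that do not move let the fingers close. It gives the time, the measured TCP pose, the force, the opening and the grip force at its end, in the units of the state.
- read_state(): the state, without advancing time (a new reading comes with each control period).
- get_image(name): name is "scene" or "top"; returns (picture, depth): 400x640x3 uint8, red, green, blue; 400x640 float32, m along the optical axis (not along the pixel's ray), 0 where there is no reading.
- camera_info(name): a dict with "mtx" (3x3 intrinsics, pixels), "R" (3x3) and "t" (3): a world point X has camera coordinates R X + t. Camera axes: x right, y down, z forward; pixel columns grow to the right and rows downward; lengths in m; the calibration is good to about 2 mm. A picture is of the moment at which its call begins. camera_info takes no time and is no camera call.
- sign_off(): hands the job in; it is judged then, once.
Trained networks look in the newest picture that a camera, given by its name, has taken for a name from the list of things; names that differ only in an ending like _2 or _b are one class to them, and where a whole thing is asked for, a point or a joint stands for the part that bears it (a point fixed in the world has none). Each returns a list of dicts, best first, with "score" (0 to 1); they miss things now and then, are a little off and sometimes report something else, mostly with a low value. They report only what shows in the picture. A call takes as long as a camera call. They do not tell look-alikes from the thing itself.
- find_in(camera, name): "xy" ([column, row] in pixels, amid what is visible of it).
- regions_of(camera, name): "pixels" (400x640 bool, what is visible of it) and "xy" ([column, row] in pixels, amid what is visible of it).
- place_of(camera, name): "xy" ([column, row] in pixels: a listed point, or the origin of a listed thing).
The state is a dict: "time": time; "joints": joint angles; "dq": joint speeds; "joint_torque": joint torques, N m; "tool_pos": TCP position; "orientation": TCP orientation; "wrist_force": force on the tool from outside, world axes, zero at the start; "torque": the same for the moment, N m; "grip_width": opening from 0.0 (shut) to 1.0 (fully open); "gripper_force": force on a finger pad.
Only numpy, scipy, OpenCV 4.12 (cv2) and the standard library are available. Lean on these libraries where they do the work, as an engineer would, in place of code of your own. Each camera call takes 0.05 s, during which the arm holds its last target. There are 200 camera calls.

## Working session

There is one attempt and no reset: what is moved stays moved. The work goes in short steps, Python scripts to look and compute and a shell command to move; the robot and the scene stay as the last step left them, time stands still between calls to the robot, and variables do not carry over. Pictures are saved under pics/ and viewed, at most 10 in all, crops included, and the job is handed in when it is done.

```bash
mkdir -p pics; cat > h.py <<'E'
import numpy as np, cv2
from cell import *
def world(cam,uv,depth=None,z=None):
    c=camera_info(cam);K,R,t=map(np.array,(c["mtx"],c["R"],c["t"]))
    r=np.linalg.inv(K)@[uv[0],uv[1],1.]
    o=-R.T@t; d=R.T@r
    s=depth if z is None else (z-o[2])/d[2]
    return o+s*d
def save(cam,fn):
    im,d=get_image(cam); cv2.imwrite(fn,im[:,:,::-1]); return im,d
E
python3 - <<'E'
from h import *
np.set_printoptions(precision=4,suppress=True)
s=read_state();print(s["time"],s["tool_pos"],s["orientation"],s["grip_width"],tips_ahead)
for cam in("top","scene"):
    im,d=save(cam,f"pics/{cam}0.png")
    for n in("tape_roll","tape_stall","dressing_stone","red_block"):
        for r in place_of(cam,n)[:3]: print(cam,n,r["score"],np.round(r["xy"]),world(cam,r["xy"],z=0))
E
```

```text
0.0 [ 0.148  -0.5033  0.2476] [[ 0.9594  0.2819 -0.0002]
 [ 0.2819 -0.9594  0.0015]
 [ 0.0003 -0.0015 -1.    ]] 0.999370294312755 0.017
top tape_roll 0.77 [220. 227.] [0.4513 0.3927 0.    ]
top tape_roll 0.59 [277. 233.] [0.4268 0.2183 0.    ]
top dressing_stone 0.83 [322. 182.] [0.5813 0.0742 0.    ]
top red_block 0.73 [361. 184.] [ 0.5741 -0.048   0.    ]
top red_block 0.16 [415. 165.] [ 0.6295 -0.2183  0.    ]
scene tape_roll 0.64 [248. 260.] [0.4428 0.3941 0.    ]
scene tape_roll 0.62 [309. 241.] [0.4077 0.2294 0.    ]
scene tape_roll 0.32 [354. 168.] [ 0.5755 -0.0548  0.    ]
scene tape_stall 0.56 [388. 144.] [ 0.6108 -0.2254  0.    ]
scene red_block 0.64 [353. 167.] [ 0.5821 -0.0562  0.    ]
```

```bash
python3 - <<'E'
import cv2
a=cv2.imread("pics/top0.png")[110:290,170:470]
cv2.imwrite("pics/top0c.png",cv2.resize(a,None,fx=2.6,fy=2.6,interpolation=cv2.INTER_CUBIC))
E
```

```text
(no output)
```

View pics/top0c.png

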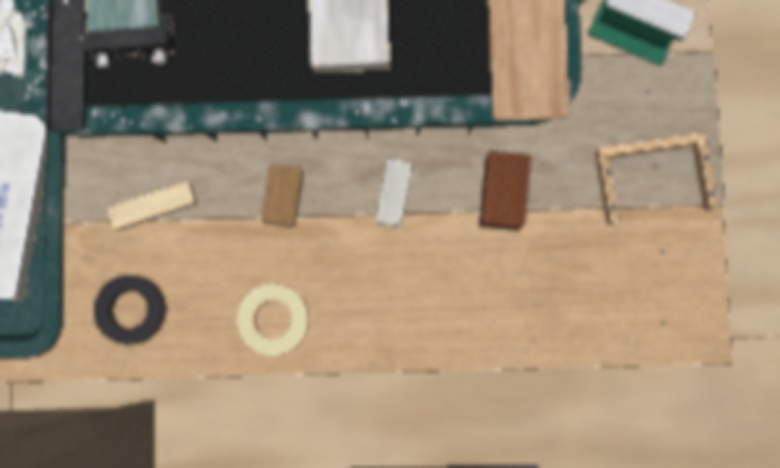

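View pics/scene0.png

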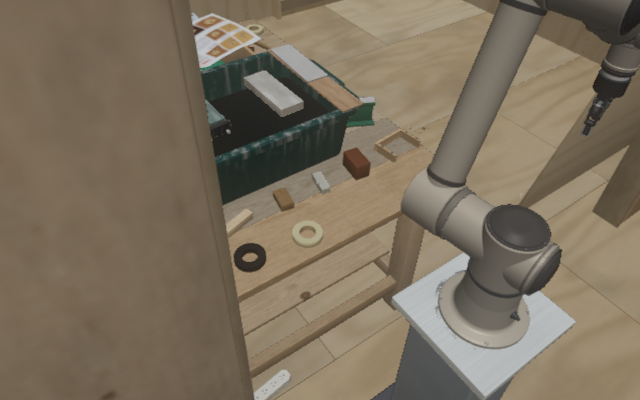

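The top crop shows the cream ring at crop (272,320), which is top pixel (275,233). The black ring at crop (130,309), top (220,229), is the look-alike. The stone is at (394,192), the red block at (505,190), and the stall at (655,180) with its mouth towards the robot. The tan and brown blocks at (150,205) and (283,195) are decoys. The candidates for the roll are (220,229), which is black, and (277,233), which is cream and near the front edge, so the cream one is meant. The scene view agrees: cream at (307,233), black at (250,257).

```bash
cat > m.py <<'E'
from h import *
def roll(im,x0=225,x1=470,cam="top"):
    hsv=cv2.cvtColor(im,cv2.COLOR_RGB2HSV)
    p=[r for r in regions_of(cam,"tape_roll") if np.mean(im[r["pixels"]])>120]
    out=[]
    for r in p:
        c=max(cv2.findContours(r["pixels"].astype(np.uint8),0,1)[0],key=cv2.contourArea)
        e=cv2.fitEllipse(c); out.append((r["score"],np.round(e[0],1),np.round(e[1],1),world(cam,e[0],z=.012).round(4)))
    return out
E
python3 - <<'E'
from m import *
np.set_printoptions(precision=4,suppress=True)
im,d=get_image("top")
print(roll(im))
for n,z in(("tape_stall",.03),("dressing_stone",.023),("red_block",.055)):
    for r in regions_of("top",n)[:2]:
        P=np.argwhere(r["pixels"])[:,::-1]
        b=cv2.boxPoints(cv2.minAreaRect(P.astype(np.float32)))
        print(n,r["score"],r["xy"],b.tolist(),[world("top",q,z=z)[:2].round(3).tolist() for q in b])
# stall rim from depth
c=camera_info("top");
pts=[]
for v in range(155,205):
  for u in range(390,455):
    if d[v,u]>0:
      w=world("top",(u,v),depth=d[v,u])
      if .018<w[2]<.04: pts.append((w[0],w[1]))
pts=np.array(pts);print(len(pts))
if len(pts): print(cv2.minAreaRect(pts.astype(np.float32)),cv2.boxPoints(cv2.minAreaRect(pts.astype(np.float32))))
a=cv2.resize(im[150:250,250:460],None,fx=3.8,fy=3.8,interpolation=cv2.INTER_CUBIC);cv2.imwrite("pics/c1.png",a[:,:,::-1])
E
```

```text
[(0.87, array([274.1, 232.3]), array([24.7, 26.8]), array([0.4294, 0.225 , 0.012 ]))]
tape_stall 0.97 [422.9, 164.1] [[398.1846008300781, 167.02029418945312], [442.3185119628906, 161.00204467773438], [446.3468933105469, 190.54364013671875], [402.2129821777344, 196.5618896484375]] [[0.618, -0.16], [0.633, -0.296], [0.541, -0.302], [0.526, -0.167]]
dressing_stone 0.61 [321.6, 181.9] [[314.1920166015625, 195.9440155029297], [318.75201416015625, 170.86402893066406], [328.25604248046875, 172.59202575683594], [323.696044921875, 197.67201232910156]] [[0.536, 0.1], [0.614, 0.084], [0.608, 0.055], [0.53, 0.071]]
red_block 0.78 [363.3, 184.2] [[353.27056884765625, 198.48236083984375], [355.65289306640625, 167.51177978515625], [374.08233642578125, 168.92941284179688], [371.70001220703125, 199.89999389648438]] [[0.522, -0.017], [0.615, -0.027], [0.609, -0.082], [0.516, -0.071]]Traceback (most recent call last):
  File "<stdin>", line 16, in <module>
  File "h.py", line 4, in world
    c=camera_info(cam);K,R,t=map(np.array,(c["mtx"],c["R"],c["t"]))
ValueError: time passes only in moves, steps and waits
```

```bash
A='[1,0.93,-0.38,0,0,0,0]'
python3 -m inch '[[1,0.93,-0.38,0,0,0,0],[1,0.93,-0.38,0,0,0,0],[1,0.93,-0.38,0,0,0,0],[1,0.93,-0.38,0,0,0,0]]' 20
python3 -m inch '[[1,0.93,-0.38,0,0,0,0],[1,0.93,-0.38,0,0,0,0],[1,0.93,-0.38,0,0,0,0],[1,0.93,-0.38,0,0,0,0]]'
python3 -m inch '[[0.6,0,0,0,0,0,-1],[0.6,0,0,0,0,0,-1],[0.6,0,0,0,0,0,-1],[0.6,0,0,0,0,0,-1],[0.6,0,0,0,0,0,-1]]'
python3 -m inch '[[0.5,0,0,0,0,0,-1],[0.5,0,0,0,0,0,-1],[0.5,0,0,0,0,0,-1],[0.5,0,0,0,0,0,-1],[0.5,0,0,0,0,0,-1]]'
python3 -m inch '[[0.5,0,0,0,0,0,-1],[0.5,0,0,0,0,0,-1],[0.5,0,0,0,0,0,-0.27],[0.5,0,0,0,0,0,0]]'
python3 -c "
from cell import *
import cell
s=read_state();print(s['time'],s['tool_pos'],s['orientation'],s['grip_width'],tips_ahead,s['joints'])"
```

```text
time: 1.15
tool_pos: [0.2746, -0.4024, 0.2484]
orientation: [[0.96, 0.281, 0.0], [0.281, -0.96, -0.0], [0.0, 0.0, -1.0]]
wrist_force: [1.0, -0.1, 0.4]
grip_width: 1.0
gripper_force: 0.0
time: 1.55
tool_pos: [0.4004, -0.302, 0.2485]
orientation: [[0.959, 0.282, 0.0], [0.282, -0.959, -0.0], [0.0, 0.001, -1.0]]
wrist_force: [0.6, 0.0, -0.2]
grip_width: 0.999
gripper_force: 0.0
time: 2.05
tool_pos: [0.3993, -0.3031, 0.2484]
orientation: [[0.687, 0.727, 0.0], [0.727, -0.687, -0.0], [-0.0, 0.0, -1.0]]
wrist_force: [-0.3, 0.1, -0.3]
grip_width: 0.605
gripper_force: 0.0
time: 2.55
tool_pos: [0.3993, -0.3031, 0.2483]
orientation: [[0.231, 0.973, 0.0], [0.973, -0.231, -0.0], [-0.0, 0.0, -1.0]]
wrist_force: [0.4, -0.2, -1.5]
grip_width: 0.497
gripper_force: 0.0
time: 2.95
tool_pos: [0.3993, -0.3032, 0.2483]
orientation: [[0.001, 1.0, 0.0], [1.0, -0.001, -0.0], [-0.0, 0.0, -1.0]]
wrist_force: [-0.1, -0.6, 0.4]
grip_width: 0.496
gripper_force: 0.0
2.95 [ 0.3992932  -0.30315399  0.24831996] [[ 1.49672900e-03  9.99998877e-01  7.18018969e-05]
 [ 9.99998873e-01 -1.49672082e-03 -1.13834765e-04]
 [-1.13727170e-04  7.19721958e-05 -9.99999991e-01]] 0.4962351365088003 0.017 [-8.02352545e-01  2.98672563e-01  1.58727140e+00 -2.89173897e-05
  1.25551694e+00 -8.00846855e-01]
```

```bash
python3 -m inch '[[0.5,1,0,0,0,0,0],[0.5,1,0,0,0,0,0],[0.5,1,0,0,0,0,0],[0.5,1,0,0,0,0,0],[0.5,1,0,0,0,0,0]]' >/dev/null
python3 -m inch '[[0.5,1,0,0,0,0,0],[0.5,1,0,0,0,0,0],[0.5,1,0,0,0,0,0],[0.5,1,0,0,0,0,0],[0.5,1,0,0,0,0,0]]' >/dev/null
python3 -m inch '[[0.5,1,0,0.9,0,0,0],[0.5,1,0,0.9,0,0,0],[0.5,1,0,0.9,0,0,0],[0.5,0.2,-0.05,0.9,0,0,0],[0.5,0,0,0,0,0,0]]'
python3 - <<'E'
from m import *
im,d=get_image("top"); im2,_=get_image("scene")
a=cv2.resize(im[195:265,230:320],None,fx=4.4,fy=4.4,interpolation=cv2.INTER_CUBIC)
b=cv2.resize(im2[195:265,265:355],None,fx=4.4,fy=4.4,interpolation=cv2.INTER_CUBIC)
cv2.imwrite("pics/c2.png",np.hstack([a,b])[:,:,::-1])
print(roll(im))
E
```

```text
time: 4.45
tool_pos: [0.3942, 0.2166, 0.1084]
orientation: [[-0.001, 1.0, -0.008], [1.0, 0.001, -0.003], [-0.003, -0.008, -1.0]]
wrist_force: [-0.8, -0.1, 0.6]
grip_width: 0.503
gripper_force: 0.0
[]
```

View pics/c2.png

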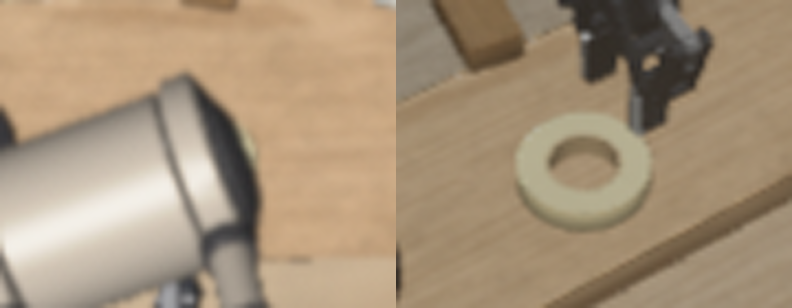

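Scene crop: the ring shows clear at about (583,168), scene pixel (307,233). Both fingers hang above it. The arm hides it in the top view. I'll refine the ring position from the scene camera.

```bash
python3 - <<'E'
from m import *
im,d=get_image("scene"); print(roll(im,cam="scene"))
for q in ((307.5,233.3),): print(world("scene",q,z=.018),world("scene",q,z=.012))
for x in((.415,.2166,.097),(.379,.2166,.097),(.429,.225,.018)):
    c=camera_info("scene");p=np.array(c["mtx"])@(np.array(c["R"])@x+c["t"]);print(p[:2]/p[2])
E
```

```text
[(0.77, array([306.6, 234.1]), array([25.5, 30.5]), array([0.4228, 0.2265, 0.012 ]))]
[0.41934302 0.22580792 0.018     ] [0.42372545 0.22286559 0.012     ]
[311.46506805 212.55092358]
[319.41084208 221.08152113]
[305.76199746 230.93434619]
```

```bash
python3 -m inch '[[0.5,0.22,0.03,0.75,0,0,0],[0.5,0,0,0.5,0,0,0],[0.5,0,0,0,0,0,0]]'
python3 - <<'E'
from m import *
im2,_=get_image("scene")
cv2.imwrite("pics/c3.png",cv2.resize(im2[195:265,265:355],None,fx=6,fy=6,interpolation=cv2.INTER_CUBIC)[:,:,::-1])
E
```

```text
time: 5.0
tool_pos: [0.3982, 0.2243, 0.0615]
orientation: [[0.002, 1.0, -0.002], [1.0, -0.002, -0.001], [-0.001, -0.002, -1.0]]
wrist_force: [-1.0, -1.1, -0.7]
grip_width: 0.499
gripper_force: 0.0
```

View pics/c3.png

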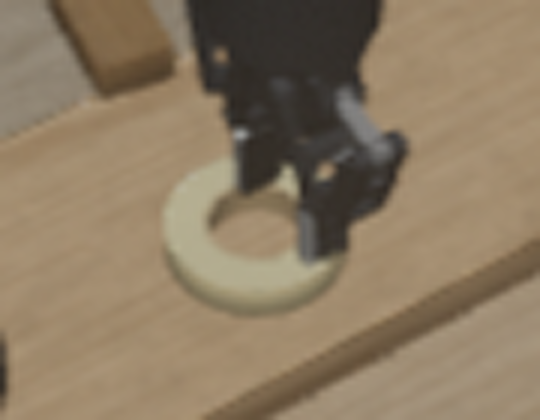

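The inner finger tip is at crop (255,185) and should come down to about (250,240), inside the hole. The outer finger tip at (322,258) comes down outside the ring.

```bash
python3 -m inch '[[0.5,0,-0.03,0.4,0,0,0],[0.5,0,0,0.3,0,0,0],[0.5,0,0,0.2,0,0,0],[0.5,0,0,0,0,0,0]]'
python3 - <<'E'
from m import *
im2,_=get_image("scene")
cv2.imwrite("pics/c4.png",cv2.resize(im2[195:265,265:355],None,fx=6,fy=6,interpolation=cv2.INTER_CUBIC)[:,:,::-1])
E
```

```text
time: 5.45
tool_pos: [0.3978, 0.2249, 0.0264]
orientation: [[0.001, 1.0, 0.001], [1.0, -0.001, 0.0], [0.0, 0.001, -1.0]]
wrist_force: [-0.1, 0.3, 0.1]
grip_width: 0.496
gripper_force: 0.0
```

View pics/c4.png

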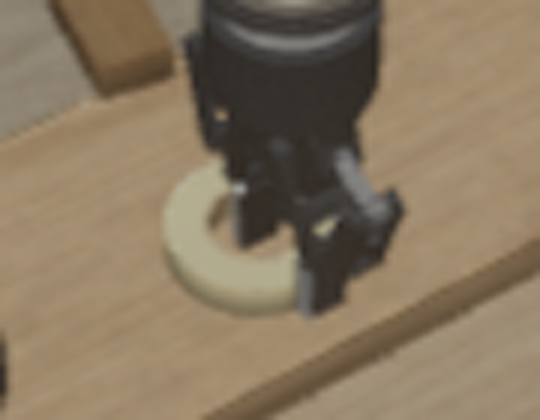

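The cage is good: one finger is in the hole at crop (255,225) and the other is outside at (325,290). I'll lower a little, narrow the gap, and drag the roll along the lane.

```bash
python3 -m inch '[[0.42,0,0,0.16,0,0,0],[0.42,0,0,0,0,0,0],[0.42,-0.2,0.1,0,0,0,0],[0.42,-0.4,0.15,0,0,0,0],[0.42,-0.5,0,0,0,0,0]]'
python3 -m inch '[[0.42,-0.5,0,0,0,0,0],[0.42,-0.5,0,0,0,0,0],[0.42,-0.5,0,0,0,0,0],[0.42,-0.5,0,0,0,0,0],[0.42,-0.5,0,0,0,0,0]]'
python3 - <<'E'
from m import *
im,_=get_image("scene"); print(roll(im,cam="scene"))
im,_=get_image("top"); print(roll(im))
E
```

```text
time: 6.0
tool_pos: [0.4086, 0.1807, 0.0198]
orientation: [[-0.001, 1.0, 0.002], [1.0, 0.001, 0.0], [0.0, 0.002, -1.0]]
wrist_force: [0.5, 0.6, 0.0]
grip_width: 0.416
gripper_force: 0.3
time: 6.5
tool_pos: [0.4077, 0.0799, 0.0198]
orientation: [[0.0, 1.0, 0.001], [1.0, -0.0, -0.0], [-0.0, 0.001, -1.0]]
wrist_force: [0.5, 1.8, 0.3]
grip_width: 0.42
gripper_force: 0.4
[(0.76, array([341.4, 214.8]), array([18.2, 24.4]), array([0.428 , 0.1055, 0.012 ]))]
[]
```

```bash
python3 -m inch '[[0.42,-0.5,0,0,0,0,0],[0.42,-0.5,0,0,0,0,0],[0.42,-0.5,0,0,0,0,0],[0.42,-0.5,0,0,0,0,0],[0.42,-0.5,0,0,0,0,0]]' | grep -A3 tool
python3 -m inch '[[0.42,-0.5,0,0,0,0,0],[0.42,-0.5,0,0,0,0,0],[0.42,-0.5,0,0,0,0,0],[0.42,-0.5,0,0,0,0,0],[0.42,-0.5,0,0,0,0,0]]' | grep -A3 tool
python3 -m inch '[[0.42,-0.5,0,0,0,0,0],[0.42,-0.5,0,0,0,0,0],[0.42,-0.5,0,0,0,0,0],[0.42,-0.5,0,0,0,0,0],[0.42,-0.4,0,0,0,0,0]]' | grep -A3 tool
python3 -m inch '[[0.42,-0.3,0,0,0,0,-0.5],[0.42,0,0,0,0,0,-0.5],[0.42,0,0,0,0,0,0]]'
python3 - <<'E'
from m import *
im,_=get_image("scene"); print(roll(im,cam="scene"))
a=cv2.resize(im[120:200,350:440],None,fx=4.4,fy=4.4,interpolation=cv2.INTER_CUBIC)
im,_=get_image("top"); print(roll(im))
b=cv2.resize(im[150:230,380:470],None,fx=4.4,fy=4.4,interpolation=cv2.INTER_CUBIC)
cv2.imwrite("pics/c5.png",np.hstack([a,b])[:,:,::-1])
E
```

```text
tool_pos: [0.4076, -0.0188, 0.0197]
orientation: [[-0.001, 1.0, 0.0], [1.0, 0.001, -0.0], [-0.0, 0.0, -1.0]]
wrist_force: [-0.2, -0.4, 0.9]
grip_width: 0.419
tool_pos: [0.4076, -0.1189, 0.0196]
orientation: [[-0.001, 1.0, 0.0], [1.0, 0.001, 0.0], [0.0, 0.0, -1.0]]
wrist_force: [0.1, 0.7, 0.9]
grip_width: 0.419
tool_pos: [0.4078, -0.2153, 0.0196]
orientation: [[-0.001, 1.0, 0.0], [1.0, 0.001, -0.0], [-0.0, 0.0, -1.0]]
wrist_force: [0.3, 1.4, 2.2]
grip_width: 0.421
time: 8.5
tool_pos: [0.4075, -0.2269, 0.0195]
orientation: [[-0.105, 0.994, -0.0], [0.994, 0.105, -0.0], [-0.0, -0.0, -1.0]]
wrist_force: [0.1, -0.1, -0.9]
grip_width: 0.422
gripper_force: 0.0
[]
[(0.58, array([414.1, 227.8]), array([18.3, 25.8]), array([ 0.4313, -0.2025,  0.012 ]))]
```

View pics/c5.png

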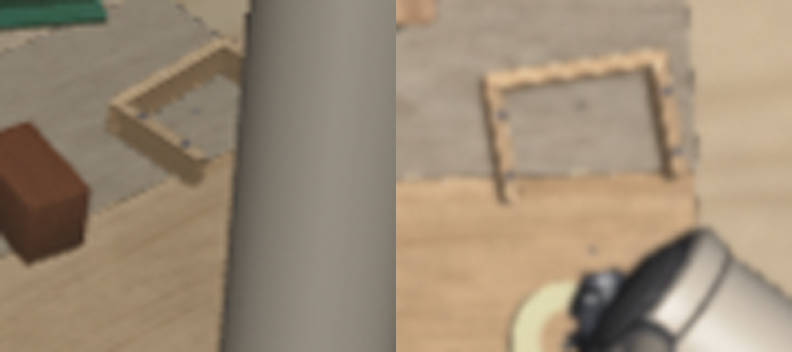

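Top crop: the ring's left edge is at 511 and its top edge at 282, so its centre is at about crop (568,339), top pixel (419,227). The stall's rim corners are at (490,78), (660,55), (678,178) and (505,197).

```bash
python3 - <<'E'
from m import *
for q in((490,78),(660,55),(678,178),(505,197)):
    print(world("top",(380+(q[0]-396)/4.4,150+q[1]/4.4),z=.03).round(4))
print(world("top",(419.1,227),z=.012))
E
```

```text
[ 0.6151 -0.1696  0.03  ]
[ 0.628  -0.2887  0.03  ]
[ 0.5413 -0.2954  0.03  ]
[ 0.5314 -0.1754  0.03  ]
[ 0.43335432 -0.21771159  0.012     ]
```

```bash
python3 -m inch '[[0.42,-0.35,0,0,0,0,0.17],[0.42,-0.35,0,0,0,0,0],[0.42,0,0,0,0,0,0],[0.42,0.24,0,0,0,0,0],[0.42,0,0,0,0,0,0]]'
python3 -m inch '[[0.42,0,0.3,0,0,0,0],[0.42,0,0.3,0,0,0,0],[0.42,0,0.3,0,0,0,0],[0.42,0,0.3,0,0,0,0],[0.42,0,0,0,0,0,0]]'
python3 - <<'E'
from m import *
im,_=get_image("scene")
a=cv2.resize(im[120:200,350:440],None,fx=4.4,fy=4.4,interpolation=cv2.INTER_CUBIC)
im,_=get_image("top"); print(roll(im))
b=cv2.resize(im[150:230,380:470],None,fx=4.4,fy=4.4,interpolation=cv2.INTER_CUBIC)
cv2.imwrite("pics/c6.png",np.hstack([a,b])[:,:,::-1])
E
```

```text
time: 9.2
tool_pos: [0.4083, -0.2437, 0.0193]
orientation: [[-0.087, 0.996, -0.002], [0.996, 0.087, 0.001], [0.002, -0.001, -1.0]]
wrist_force: [0.6, -0.1, 0.4]
grip_width: 0.415
gripper_force: 0.0
time: 9.7
tool_pos: [0.4591, -0.241, 0.0196]
orientation: [[-0.088, 0.996, 0.002], [0.996, 0.088, -0.001], [-0.001, 0.002, -1.0]]
wrist_force: [0.3, -0.4, -0.0]
grip_width: 0.42
gripper_force: 0.3
[(0.6, array([419.5, 211.4]), array([12.6, 26.3]), array([ 0.4809, -0.2218,  0.012 ]))]
```

View pics/c6.png

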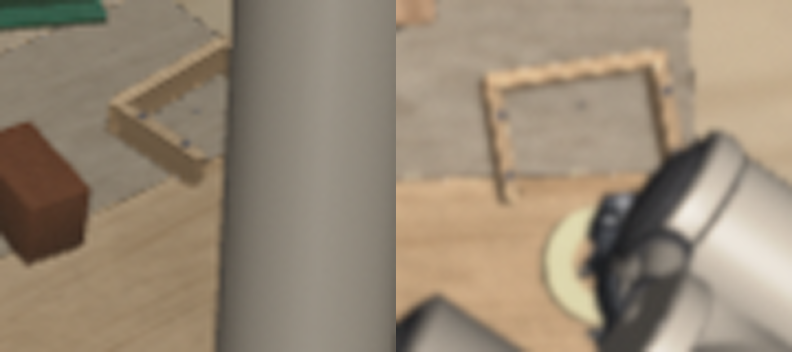

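Top crop: the ring's left edge is at 544, so its centre is at about (601,265), on the stall axis (602 at that row). I'll push on in.

```bash
python3 -m inch '[[0.42,0,0.3,0,0,0,0],[0.42,0,0.3,0,0,0,0],[0.42,0,0.3,0,0,0,0],[0.42,0,0.3,0,0,0,0],[0.42,0,0.3,0,0,0,0]]'
python3 -m inch '[[0.42,0,0.3,0,0,0,0],[0.42,0,0.2,0,0,0,0],[0.42,0,0.1,0,0,0,0],[0.42,0,0,0,0,0,0]]'
python3 -m inch '[[0.42,0,0.08,0,0,0,0],[0.42,0,0,0,0,0,0]]'
```

```text
time: 10.35
tool_pos: [0.5179, -0.2357, 0.0196]
orientation: [[-0.087, 0.996, -0.0], [0.996, 0.087, -0.0], [-0.0, -0.0, -1.0]]
wrist_force: [-1.4, 0.2, 1.0]
grip_width: 0.42
gripper_force: 0.7
time: 10.75
tool_pos: [0.5413, -0.2336, 0.0195]
orientation: [[-0.087, 0.996, 0.001], [0.996, 0.087, -0.0], [-0.0, 0.001, -1.0]]
wrist_force: [0.1, 0.2, -0.2]
grip_width: 0.42
gripper_force: 0.2
time: 10.95
tool_pos: [0.5439, -0.2335, 0.0196]
orientation: [[-0.087, 0.996, 0.0], [0.996, 0.087, -0.0], [-0.0, 0.0, -1.0]]
wrist_force: [-0.2, -0.3, -0.2]
grip_width: 0.422
gripper_force: 0.0
```

Next I'll push gently in 3 mm steps until the force rises.

```bash
python3 -m inch '[[0.42,0,0.08,0,0,0,0],[0.42,0,0,0,0,0,0]]' | egrep -A2 "tool|wrist"
python3 -m inch '[[0.42,0,0.06,0,0,0,0],[0.42,0,0,0,0,0,0]]'| egrep -A2 "tool|wrist"
python3 -m inch '[[0.42,0,0.06,0,0,0,0],[0.42,0,0,0,0,0,0]]'| egrep -A2 "tool|wrist"
```

```text
tool_pos: [0.5472, -0.2333, 0.0196]
orientation: [[-0.087, 0.996, 0.0], [0.996, 0.087, -0.0], [-0.0, 0.0, -1.0]]
wrist_force: [0.2, -0.6, -0.8]
grip_width: 0.421
gripper_force: 0.0
tool_pos: [0.5497, -0.233, 0.0196]
orientation: [[-0.087, 0.996, 0.0], [0.996, 0.087, -0.0], [-0.0, 0.0, -1.0]]
wrist_force: [-0.0, -0.5, 0.9]
grip_width: 0.424
gripper_force: 0.0
tool_pos: [0.5509, -0.2327, 0.0195]
orientation: [[-0.087, 0.996, -0.002], [0.996, 0.087, 0.0], [0.001, -0.002, -1.0]]
wrist_force: [-4.2, -0.6, 3.6]
grip_width: 0.421
gripper_force: 2.4
```

```bash
python3 -m inch '[[0.42,0,0.05,0,0,0,0],[0.42,0,0,0,0,0,0]]' | egrep -A2 "tool|wrist"
python3 -m inch '[[0.42,0,-0.18,0,0,0,0],[0.42,0,0,0,0,0,0],[0.42,0,0,-0.2,0,0,0],[0.42,0,0,-0.4,0,0,0],[0.42,0,0,-0.8,0,0,0]]'
python3 -m inch '[[0.42,0,0,-1,0,0,0],[0.42,0,0,-1,0,0,0],[0.42,-0.5,-0.8,-0.8,0,0,0],[0.42,-0.5,-0.8,-0.8,0,0,0],[0.42,-0.5,-0.8,-0.5,0,0,0]]'
python3 -m inch '[[0.42,-0.8,-0.8,0,0,0,0],[0.42,-0.8,-0.8,0,0,0,0],[0.42,-0.8,-0.5,0,0,0,0],[0.42,0,0,0,0,0,0]]'
python3 - <<'E'
from m import *
im,_=get_image("scene");print(roll(im,cam="scene"))
a=cv2.resize(im[120:200,350:440],None,fx=4.4,fy=4.4,interpolation=cv2.INTER_CUBIC)
im,_=get_image("top"); print(roll(im))
b=cv2.resize(im[150:230,380:470],None,fx=4.4,fy=4.4,interpolation=cv2.INTER_CUBIC)
cv2.imwrite("pics/c7.png",np.hstack([a,b])[:,:,::-1])
E
```

```text
tool_pos: [0.5511, -0.2327, 0.0194]
orientation: [[-0.087, 0.996, -0.006], [0.996, 0.087, 0.001], [0.001, -0.006, -1.0]]
wrist_force: [-11.5, -2.2, 6.7]
grip_width: 0.421
gripper_force: 5.8
time: 12.25
tool_pos: [0.5458, -0.2324, 0.0747]
orientation: [[-0.087, 0.996, -0.003], [0.996, 0.087, 0.002], [0.002, -0.003, -1.0]]
wrist_force: [0.7, -0.2, -0.1]
grip_width: 0.424
gripper_force: 0.0
time: 12.75
tool_pos: [0.4562, -0.302, 0.243]
orientation: [[-0.088, 0.996, 0.004], [0.996, 0.088, -0.003], [-0.003, 0.004, -1.0]]
wrist_force: [0.1, -0.8, 0.6]
grip_width: 0.417
gripper_force: 0.0
time: 13.15
tool_pos: [0.3788, -0.4079, 0.2403]
orientation: [[-0.082, 0.997, 0.001], [0.997, 0.082, -0.003], [-0.003, 0.0, -1.0]]
wrist_force: [0.3, -0.4, -0.1]
grip_width: 0.414
gripper_force: 0.0
[(0.74, array([399.1, 146.6]), array([19.3, 24.6]), array([ 0.57 , -0.236,  0.012]))]
[(0.83, array([422.2, 181.9]), array([26.2, 27.2]), array([ 0.5722, -0.2356,  0.012 ]))]
```

View pics/c7.png

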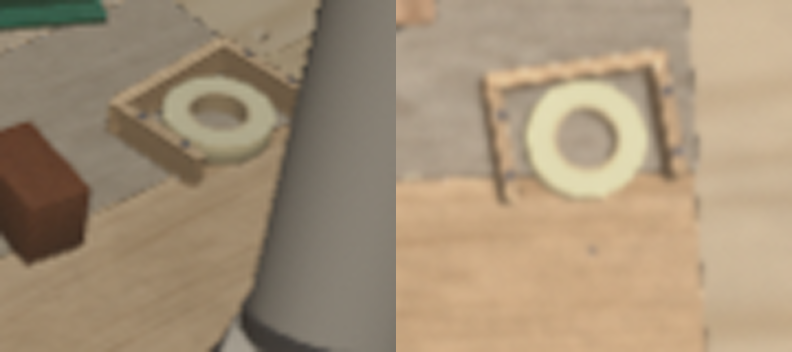

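The ring lies flat and centred in the stall at top crop (587,138), against the back wall. The push force rose at the depth I had worked out for wall contact. The gripper is clear.

```bash
python3 -c "from cell import *; print(sign_off())"
```

```text
the job is handed in; nothing more can be done
None
```

The cream tape roll was pushed flat along the lane, clear of the stone and block, into its stall and home against the back wall; the gripper let go and moved clear, and the job was handed in at about 13 s.

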